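# Rest the ballasted float heavy end down

## Task

The float with the orange bands has ballast sealed in one of its ends, and nothing on the outside shows which. Pick it up by its carrying loop and let it hang free, so that it tips and shows its heavy end, then set it down gently in the sloping rest with the heavy end at the bottom, against the green foot plate, and let go. Leave the float with the blue bands where it is.

Things in the scene. Friction and masses are not known exactly. Their poses are not given: they have to be found in the camera images.
- float_orange: White tube, 22 mm diameter, two orange bands, a black 26 mm square block on each end; 110 mm long, 180 g. Lies flat on the bench at any yaw, z up. Origin mid-length on the tube's axis, 13 mm up; x along the tube; no mark shows which end is heavy. A loop is pivoted at the origin (about y). Held by the loop, the float swings to a stop, heavy end 45 degrees below level.
- float_orange_grip (a point): Centre of the orange grip block on top of that loop, 56 mm above the pivot. Block 30 mm long (point x), 16 mm thick (y: grasp across this), 24 mm tall (z, up along the loop). Below it two thin steel legs straddle the tube, 34 mm overall. The loop stands upright while the float lies flat. The tipping tube rises to 30 mm above the pivot under the block: keep fingertips over 33 mm above the pivot.
- float_blue: The other float, same shape and size but with blue bands and a blue grip block: not wanted, to be left where it is. Origin at its middle, 13 mm above the bench.
- rest_seat (a point): Seat of the sloping rest, a fixed white trough on a grey base with a green foot plate across its low end. The point is where the float's origin lies when fully seated against the foot, 64 mm above the bench. Site z up; the trough rises at 45 degrees towards point +x (foot on the -x side). Trough 40 mm wide inside (y), 115 mm long; side walls 16 mm, foot 24 mm high, measured off its floor.
Things that resemble listed ones, but are neither listed nor needed, are in the scene too. Of the things that look like the part that bears rest_seat, take the one that is farthest to the robot's left at the start.

How it is judged:
By the outcome, as a careful person would: the job done as asked, in the order asked, and still so for the second after the job is handed in, with the robot touching nothing.
It also fails if it takes over 42 s, if anything falls off the work surface, if the arm or the gripper's body presses on something with over 40 N, if the wrist force passes 120 N, or if a joint passes its speed limit or range.

## Robot

A 6-joint arm with a two-finger parallel gripper is mounted at the origin on the work surface. World frame = base frame: x ahead of the robot, y to its left, z up, the work surface at z = 0. Lengths are in mm, angles in rad, forces in N, time in s.
With the tool pointing down it reaches from about 300 to 775 mm from the base axis. Payload 14.6 kg.
Tool frame: the origin (TCP) lies at the very end of the fingers, on their centre line; the grasp point (between the pads) lies 19 mm behind it; z points along the fingers, y is the direction in which the jaws open and shut (so a half turn about z gives the same grasp; the last joint's range is limited). The gripper opens to 94 mm and grips with 3 to 60 N. Pads are 16 mm wide; open, the fingers measure 119 mm over their backs; the gripper's body (75 mm by 177 mm) begins 78 mm behind the grasp point.
Start: joints at [1.049, 0.3, 1.521, -0, 1.321, -0.067], TCP at [241.601, 494.083, 205.446] pointing down, gripper open.
Joint ranges: [-3.03, 3.03], [-0.79, 2.21], [0.23, 2.52], [-1.04, 4.18], [0, 3.07], [-2.55, 2.55]. Speed limits (rad/s): [2.22, 2.22, 2.57, 3.14, 3.14, 3.14].

## Interface

Orientations are given as [roll, pitch, yaw] about the fixed x, y, z axes, in that order (R = Rz(yaw) Ry(pitch) Rx(roll)).
In Python, from cell import manip gives the robot as it stands.
- The arm moves only by the shell command python3 -m pendant 'ROWS' [FORCE]. ROWS is JSON, a list of rows, each an object with "claw": the finger opening in m, from 0 to 0.094; "delta_pos": the shift along the tool's x, y, z in m, a list of three; "rotation": the turn, a rotation vector about the tool's x, y, z in rad, a list of three. A call has 1 to 10 rows; each row is the pose to reach, as a shift and turn from the pose measured when the call began, along the tool's axes at that moment; what a row does not reach only later rows make up. A row lasts 1/8 s, in which the tool goes at most 62.5 mm and 10.7 degrees, less where a joint would pass 70% of its speed; a pose out of reach is approached as far as the arm can. A call with a gripper value outside its range is refused whole. The fingers move at their own pace and stop on an object; FORCE is the grip in N (left out, the last holds). Time passes only in rows, so rows that repeat a pose let the fingers close. It gives the time, the measured TCP pose, the force and the opening at its end, in the units of the state.
- manip.read_state(): the state, without advancing time (a new reading comes with each control period).
- manip.camera(name): name is "side" or "top" or "wrist"; returns the picture (420x560x3 uint8, red, green, blue); there is no depth.
- manip.camera_model(name): a dict with "fx", "fy", "cx", "cy" (pixels), "cam_to_world" (4x4, takes a point from camera to world coordinates); the wrist camera has in their place "T_tool_cam" (4x4, takes a point from camera to tool coordinates, whose origin is the TCP and whose axes are the flange's). Camera axes: x right, y up, looking along -z (the intrinsics and any distortion apply to the point x, -y, -z); pixel columns grow to the right and rows downward; lengths in mm; the calibration is good to about 2 mm. A picture is of the moment at which its call begins: read the wrist's pose just before it. camera_model takes no time and is no camera call.
- manip.sign_off(): hands the job in, once; it reports no verdict.
The state is a dict: "clock": time; "joints": joint angles; "qd": joint speeds; "effort": joint torques, N m; "eef_pos": TCP position; "eef_rot": TCP orientation; "wrist_force": force on the tool from outside, world axes, zero at the start; "moment": the same for the moment, N m; "finger_gap": finger opening in mm.
Only numpy, scipy, OpenCV 4.12 (cv2) and the standard library are available. Lean on these libraries where they do the work, as an engineer would, in place of code of your own. Each camera call takes 0.05 s, during which the arm holds its last target.

## Working session

There is one attempt and no reset: what is moved stays moved. The work goes in short steps, Python scripts to look and compute and a shell command to move; the robot and the scene stay as the last step left them, time stands still between calls to the robot, and variables do not carry over. Pictures are saved under pics/ and viewed, and the job is handed in when it is done.

```bash
mkdir -p pics; ls; python3 - <<'E'
from cell import manip
import cv2,json
s=manip.read_state();print({k:s[k] for k in('clock','eef_pos','eef_rot','wrist_force','finger_gap')})
for n in('top','side','wrist'):
    im=manip.camera(n);cv2.imwrite(f'pics/{n}0.png',im[:,:,::-1])
    print(n,{k:(v if not hasattr(v,'tolist') else v.tolist()) for k,v in manip.camera_model(n).items()})
E
```

```text
pics
{'clock': 0.0, 'eef_pos': array([241.47037999, 493.86531513, 204.88107063]), 'eef_rot': array([-3.14042293e+00, -1.06982991e-04,  2.68680861e+00]), 'wrist_force': array([0.80302114, 0.12136947, 0.4166971 ]), 'finger_gap': 94.001274444365}
top {'fx': 528.5426645532036, 'fy': 528.5426645532036, 'cx': 271.7683752225712, 'cy': 212.9204190631227, 'cam_to_world': [[0.021758018676901927, 0.9983093253782853, -0.05389878928147453, 356.42644423650273], [-0.9997337567595067, 0.022139950377327217, 0.006499091691394375, -11.673317565781092], [0.007681420362097393, 0.0537430317347533, 0.9985252537222973, 1305.1545768093981], [0.0, 0.0, 0.0, 1.0]]}
side {'fx': 404.14056172431907, 'fy': 404.14056172431907, 'cx': 282.8252395499447, 'cy': 205.30789434367594, 'cam_to_world': [[0.7448312071979699, 0.4848661987710503, -0.45840074397117525, 10.551136934694949], [-0.6672432176688222, 0.5449380769905012, -0.5077686291224095, -490.6113173085874], [0.003600174852897373, 0.6840667083956117, 0.7294105683398219, 742.7840095659043], [0.0, 0.0, 0.0, 1.0]]}
wrist {'fx': 372.3503852721943, 'fy': 372.3503852721943, 'cx': 282.3973247449496, 'cy': 207.71852239552106, 'T_tool_cam': [[0.00031231154263044883, 0.9654249870507714, 0.2606808332799266, 76.31068424701887], [0.9999999255356258, -0.0003606082021700553, 0.0001374425924810358, 0.31478604470236426], [0.00022669415969553153, 0.26068077094358344, -0.9654250277831082, -178.36278987668888], [0.0, 0.0, 0.0, 1.0]]}
```

View pics/top0.png

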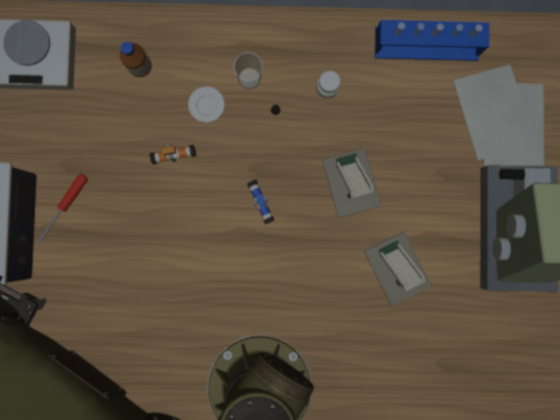

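View pics/side0.png

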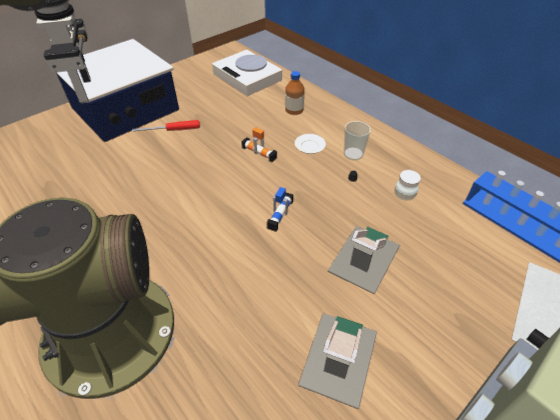

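View pics/wrist0.png

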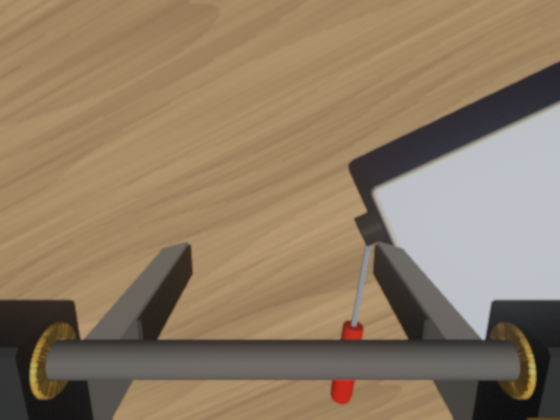

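```bash
python3 - <<'E'
import cv2,numpy as np
t=cv2.imread('pics/top0.png');s=cv2.imread('pics/side0.png')
a=cv2.resize(t[140:310,310:440],(450,588),interpolation=3)
a=cv2.convertScaleAbs(a,alpha=1.8)
b=cv2.resize(s[215:405,290:410],(350,554),interpolation=3)
o=np.zeros((588,800,3),np.uint8);o[:,:450]=a;o[:554,450:]=b
cv2.imwrite('pics/c1.png',o)
a=cv2.convertScaleAbs(cv2.resize(t[135:230,140:290],None,fx=5.2,fy=5.2,interpolation=3),alpha=1.8)
cv2.imwrite('pics/c2.png',a)
b=cv2.resize(s[115:235,230:310],(400,600),interpolation=3)
cv2.imwrite('pics/c3.png',b)
E
```

```text
(no output)
```

View pics/c1.png

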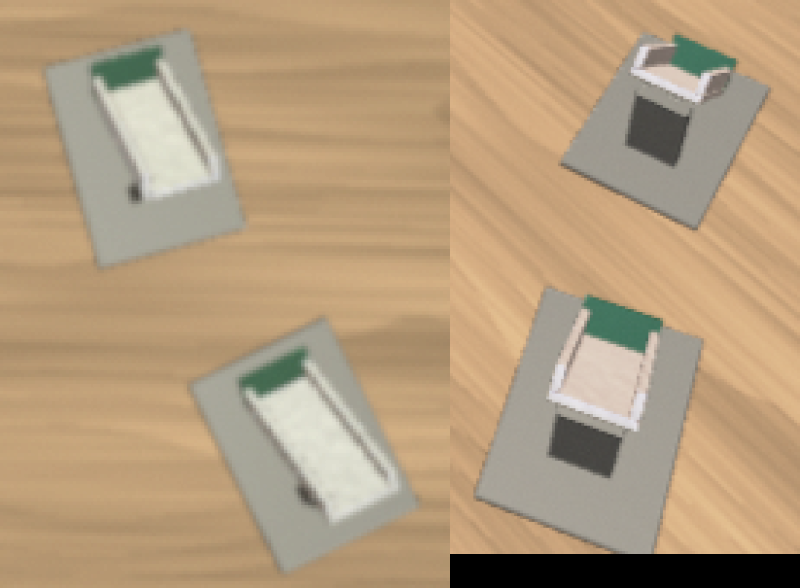

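View pics/c2.png

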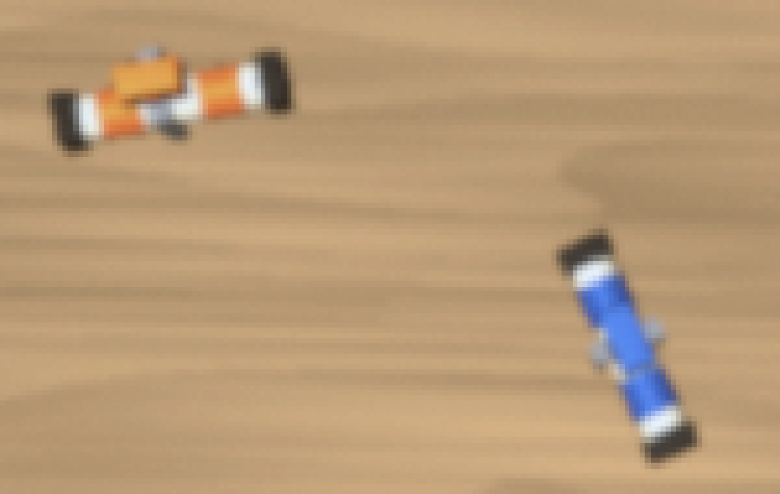

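View pics/c3.png

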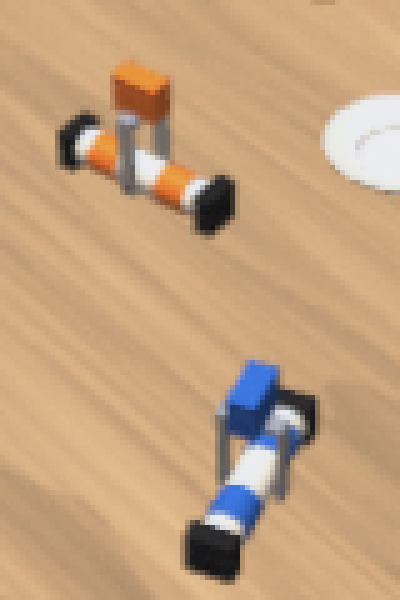

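```bash
cat > h.py <<'E'
from cell import manip
import numpy as np,cv2
from scipy.spatial.transform import Rotation as R
def cam(n,state=None):
    m=manip.camera_model(n);
    if n=='wrist':
        T=np.eye(4);T[:3,:3]=R.from_euler('xyz',state['eef_rot']).as_matrix();T[:3,3]=state['eef_pos'];T=T@np.array(m['T_tool_cam'])
    else:T=np.array(m['cam_to_world'])
    return m,T
def proj(P,mT):
    m,T=mT;p=(np.atleast_2d(P)-T[:3,3])@T[:3,:3]
    return np.c_[m['cx']+m['fx']*p[:,0]/-p[:,2],m['cy']+m['fy']*(-p[:,1])/-p[:,2]]
def ray(uv,z,mT):
    m,T=mT;d=T[:3,:3]@np.array([(uv[0]-m['cx'])/m['fx'],-(uv[1]-m['cy'])/m['fy'],-1]);o=T[:3,3]
    return o+d*(z-o[2])/d[2]
def rest(x,y,yaw):
    n=np.array([-.7071,0,.7071]);a=np.array([.7071,0,.7071]);b=np.array([-29.7,0,15.9]);Y=np.array([0,1,0])
    w=20
    L=[[b+w*Y,b-w*Y,b-w*Y+115*a,b+w*Y+115*a,b+w*Y],[b+w*Y,b+w*Y+24*n,b-w*Y+24*n,b-w*Y],
       [b+w*Y+16*n,b+w*Y+16*n+115*a,b+w*Y+115*a],[b-w*Y+16*n,b-w*Y+16*n+115*a,b-w*Y+115*a]]
    M=R.from_euler('z',yaw).as_matrix()
    return [np.array(l)@M.T+[x,y,0] for l in L]
def flt(x,y,yaw):
    M=R.from_euler('z',yaw).as_matrix();L=[]
    for s in(-1,1):
        for z in (0,26): L.append([[s*55,13,z],[s*55,-13,z],[s*29,-13,z],[s*29,13,z],[s*55,13,z]])
    for z in (57,81): L.append([[15,8,z],[15,-8,z],[-15,-8,z],[-15,8,z],[15,8,z]])
    return [np.array(l)@M.T+[x,y,0] for l in L]
def draw(im,Ls,mT,box,f,col=(255,0,255),alpha=1.):
    u0,v0,u1,v1=box
    c=cv2.convertScaleAbs(cv2.resize(im[v0:v1,u0:u1],None,fx=f,fy=f,interpolation=cv2.INTER_CUBIC),alpha=alpha)
    for l in Ls:
        p=((proj(l,mT)-[u0,v0]+.5)*f).astype(int)
        cv2.polylines(c,[p.reshape(-1,1,2)],False,col,1)
    return c
E
python3 - <<'E'
from h import *
t=cam('top');
e1=ray((153.5,158.3),22,t);e2=ray((192.7,150.6),22,t);print(e1,e2,np.linalg.norm(e1-e2),np.degrees(np.arctan2(*(e2-e1)[[1,0]])))
c=(e1+e2)/2;yaw=np.arctan2(*(e1-e2)[[1,0]]);print('float',c,yaw)
# rest top crop scale 450/130 x, 588/170
f=3.46
pts={'fl':(92,68),'fr':(163,48),'hl':(145,200),'hr':(215,180)}
px=lambda p:(310+p[0]/f-.5,140+p[1]/f-.5)
F=(ray(px((107,92)),16,t)+ray(px((158,75)),16,t))/2
H=(ray(px((147,197)),97,t)+ray(px((206,180)),97,t))/2
d=H-F;ry=np.arctan2(d[1],d[0]);s=F[:2]+29.7*np.array([np.cos(ry),np.sin(ry)]);print('rest',F,H,np.hypot(*d[:2]),ry,s)
T=cv2.imread('pics/top0.png');S=cv2.imread('pics/side0.png');sd=cam('side')
fl=flt(c[0],c[1],yaw);rs=rest(s[0],s[1],ry)
a=draw(T,fl,t,(140,130,210,180),5.7,alpha=1.8);b=draw(T,rs,t,(320,140,390,220),5.7,alpha=1.8)
a2=draw(S,fl,sd,(235,120,285,170),7);b2=draw(S,rs,sd,(330,220,390,280),5.7)
o=np.zeros((600,800,3),np.uint8);
def put(i,x,y):
    h=min(i.shape[0],600-y);w=min(i.shape[1],800-x);o[y:y+h,x:x+w]=i[:h,:w]
put(a,0,0);put(b,400,0);put(a2,0,290);put(b2,400,456-170);cv2.imwrite('pics/fit.png',o)
E
```

```text
[552.76119839 271.47289988  22.        ] [573.90010019 176.49562782  22.        ] 97.30126092174926 -77.45231419871104
float [563.33064929 223.98426385  22.        ] 1.789794757533132
rest [ 551.44024885 -204.24305702   16.        ] [ 469.71355417 -222.35931242   97.        ] 83.71052104159827 -2.923451182536272 [ 522.44409876 -210.67059777]
```

View pics/fit.png

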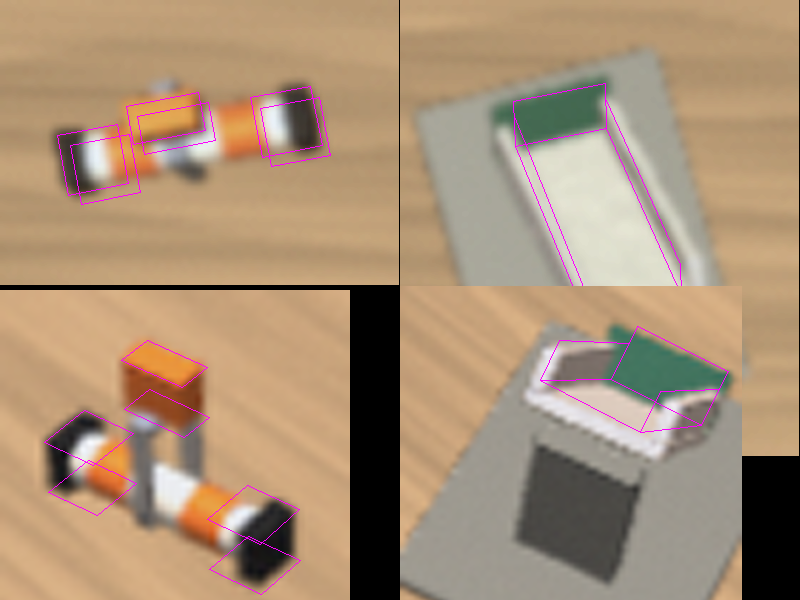

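Orange float is at top (173,154) and side (259,147). The blue one, at top (261,202), is not wanted. There are two rests in the top view, (351,182) and (397,268). The first is farther to the robot's left (larger y, about -210), and the enlarged crop shows its green foot and trough, so I'll use that one.

```bash
cat >> h.py <<'E'
def go(pos,yaw,s=None):
    s=s or manip.read_state();Rc=R.from_euler('xyz',s['eef_rot']);Rt=R.from_euler('xyz',[np.pi,0,yaw])
    d=Rc.inv().apply(np.array(pos)-s['eef_pos'])/1000;r=(Rc.inv()*Rt).as_rotvec()
    print('delta',d.round(4),'rot',r.round(4))
def shot(n,name):
    s=manip.read_state();im=manip.camera(n)[:,:,::-1].copy();cv2.imwrite(f'pics/{name}.png',im);return s,im
E
python3 - <<'E'
from h import *
go([563,224,205],1.79)
s=dict(manip.read_state());s['eef_pos']=np.array([563,224,205.]);s['eef_rot']=[np.pi,0,1.79]
print(proj([[563,224,13],[563,224,69],[563,224,0]],cam('wrist',s)))
E
```

```text
delta [-4.074e-01 -1.013e-01  1.000e-04] rot [-8.000e-04  3.000e-04  8.968e-01]
[[282.14610592 185.15325781]
 [282.08949011 198.18921647]
 [282.15700398 182.64394587]]
```

```bash
python3 -m pendant '[{"claw":0.094,"delta_pos":[-0.10,-0.025,0],"rotation":[0,0,0.18]},{"claw":0.094,"delta_pos":[-0.16,-0.04,0],"rotation":[0,0,0.36]},{"claw":0.094,"delta_pos":[-0.22,-0.055,0],"rotation":[0,0,0.54]},{"claw":0.094,"delta_pos":[-0.28,-0.07,0],"rotation":[0,0,0.72]},{"claw":0.094,"delta_pos":[-0.34,-0.085,0],"rotation":[0,0,0.897]},{"claw":0.094,"delta_pos":[-0.408,-0.101,0],"rotation":[0,0,0.897]},{"claw":0.094,"delta_pos":[-0.408,-0.101,0],"rotation":[0,0,0.897]},{"claw":0.094,"delta_pos":[-0.408,-0.101,0],"rotation":[0,0,0.897]},{"claw":0.094,"delta_pos":[-0.408,-0.101,0],"rotation":[0,0,0.897]},{"claw":0.094,"delta_pos":[-0.408,-0.101,0],"rotation":[0,0,0.897]}]'
python3 - <<'E'
from h import *
s,im=shot('wrist','w1');print(s['clock'],s['eef_pos'],s['eef_rot'],s['qd'])
o=draw(im,flt(563.3,224,1.79),cam('wrist',s),(0,0,560,420),1.42);cv2.imwrite('pics/w1d.png',o)
E
```

```text
clock: 1.4
eef_pos: [563.0, 224.9, 205.2]
eef_rot: [-3.141, 0.001, 1.791]
wrist_force: [-0.2, -0.8, 0.1]
finger_gap: 93.7
1.4 [562.96638602 224.89832747 205.23272271] [-3.14105959e+00  5.55318127e-04  1.79122733e+00] [ 2.05365502e-03 -2.30555663e-03 -2.43806418e-03 -1.75106957e-03
 -1.21408585e-03 -7.42226343e-05]
```

View pics/w1d.png

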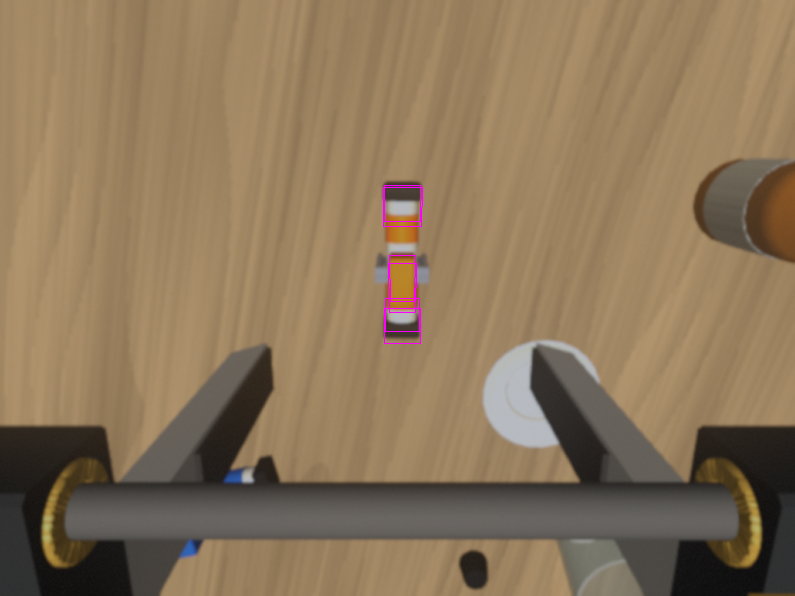

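The wrist view shows the orange float at (402,262) in the scaled picture, and the model lies on it to within about 1 mm. Descending to TCP z≈52 and gripping the block.

```bash
python3 -m pendant '[{"claw":0.06,"delta_pos":[0,0,0.05],"rotation":[0,0,0]},{"claw":0.06,"delta_pos":[0,0,0.09],"rotation":[0,0,0]},{"claw":0.06,"delta_pos":[0,0,0.12],"rotation":[0,0,0]},{"claw":0.06,"delta_pos":[0,0,0.14],"rotation":[0,0,0]},{"claw":0.06,"delta_pos":[0,0,0.153],"rotation":[0,0,0]},{"claw":0.05,"delta_pos":[0,0,0.153],"rotation":[0,0,0]},{"claw":0.03,"delta_pos":[0,0,0.153],"rotation":[0,0,0]},{"claw":0.005,"delta_pos":[0,0,0.153],"rotation":[0,0,0]},{"claw":0.005,"delta_pos":[0,0,0.153],"rotation":[0,0,0]},{"claw":0.005,"delta_pos":[0,0,0.153],"rotation":[0,0,0]}]' 25; python3 - <<'E'
from h import *
s,im=shot('side','s1');print(s['clock'],s['eef_pos'],s['finger_gap'],s['wrist_force'])
cv2.imwrite('pics/s1c.png',cv2.resize(im[60:210,190:330],None,fx=4,fy=4,interpolation=3))
E
```

```text
clock: 2.7
eef_pos: [563.4, 224.9, 53.1]
eef_rot: [3.141, 0.0, 1.791]
wrist_force: [-1.5, -0.3, 6.3]
finger_gap: 33.3
2.7 [563.35214757 224.90827104  53.11940428] 33.292269260378355 [-1.48391223 -0.2600072   6.2848088 ]
```

View pics/s1c.png

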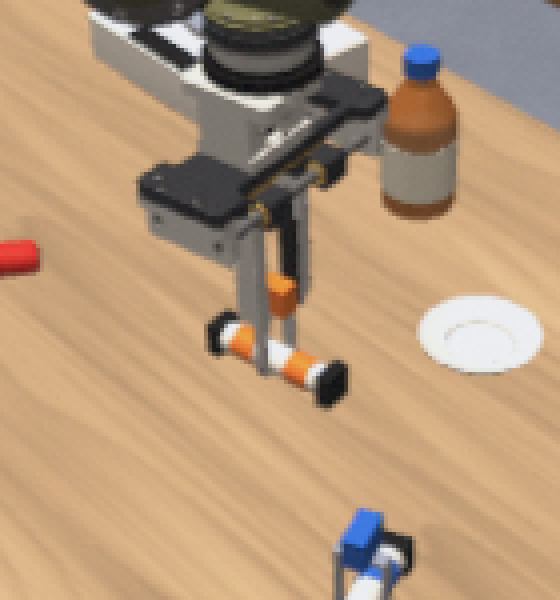

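```bash
python3 -m pendant '[{"claw":0.005,"delta_pos":[0,0,0],"rotation":[0,0,0]},{"claw":0.005,"delta_pos":[0,0,0],"rotation":[0,0,0]}]'
```

```text
clock: 3.0
eef_pos: [563.4, 224.9, 53.2]
eef_rot: [3.141, 0.0, 1.791]
wrist_force: [-0.5, 0.3, 2.5]
finger_gap: 33.6
```

The jaws stopped at 33.5 mm, so they are on the tops of the loop's legs and not on the block. Opening, rising 9 mm, and gripping again.

```bash
python3 -m pendant '[{"claw":0.05,"delta_pos":[0,0,0],"rotation":[0,0,0]},{"claw":0.05,"delta_pos":[0,0,0],"rotation":[0,0,0]},{"claw":0.05,"delta_pos":[0,0,-0.004],"rotation":[0,0,0]},{"claw":0.05,"delta_pos":[0,0,-0.009],"rotation":[0,0,0]},{"claw":0.05,"delta_pos":[0,0,-0.009],"rotation":[0,0,0]},{"claw":0.005,"delta_pos":[0,0,-0.009],"rotation":[0,0,0]},{"claw":0.005,"delta_pos":[0,0,-0.009],"rotation":[0,0,0]},{"claw":0.005,"delta_pos":[0,0,-0.009],"rotation":[0,0,0]},{"claw":0.005,"delta_pos":[0,0,-0.009],"rotation":[0,0,0]},{"claw":0.005,"delta_pos":[0,0,-0.009],"rotation":[0,0,0]}]'; python3 - <<'E'
from h import *
s,im=shot('side','s2');print(s['clock'],s['finger_gap'])
cv2.imwrite('pics/s2c.png',cv2.resize(im[100:180,220:300],None,fx=7,fy=7,interpolation=3))
E
```

```text
clock: 4.25
eef_pos: [563.3, 224.9, 62.1]
eef_rot: [3.141, 0.0, 1.791]
wrist_force: [0.6, 0.5, -1.0]
finger_gap: 15.6
4.25 15.647246126408662
```

View pics/s2c.png

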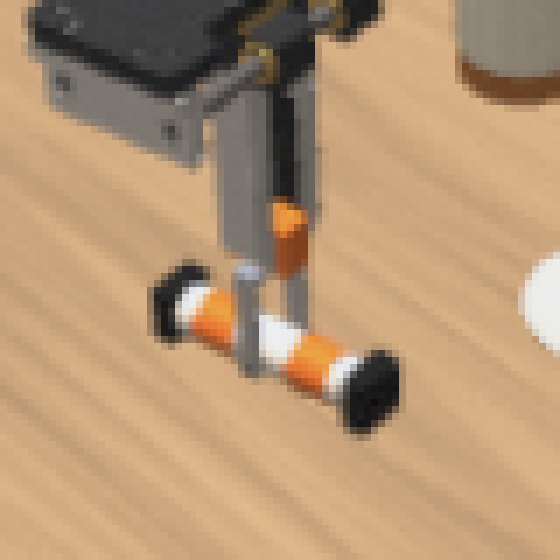

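The block is gripped at 15.6 mm. Lifting gently.

```bash
python3 -m pendant '[{"claw":0.005,"delta_pos":[0,0,-0.003],"rotation":[0,0,0]},{"claw":0.005,"delta_pos":[0,0,-0.015],"rotation":[0,0,0]},{"claw":0.005,"delta_pos":[0,0,-0.035],"rotation":[0,0,0]},{"claw":0.005,"delta_pos":[0,0,-0.06],"rotation":[0,0,0]},{"claw":0.005,"delta_pos":[0,0,-0.09],"rotation":[0,0,0]},{"claw":0.005,"delta_pos":[0,0,-0.12],"rotation":[0,0,0]},{"claw":0.005,"delta_pos":[0,0,-0.145],"rotation":[0,0,0]},{"claw":0.005,"delta_pos":[0,0,-0.16],"rotation":[0,0,0]},{"claw":0.005,"delta_pos":[0,0,-0.16],"rotation":[0,0,0]},{"claw":0.005,"delta_pos":[0,0,-0.16],"rotation":[0,0,0]}]' 40; python3 - <<'E'
from h import *
s,im=shot('side','s3');print(s['clock'],s['finger_gap'],s['wrist_force'])
s,w=shot('wrist','w3')
o=np.zeros((600,800,3),np.uint8)
o[:,:400]=cv2.resize(im[20:170,200:300],(400,600),interpolation=3);o[:300,400:]=cv2.resize(w,(400,300));cv2.imwrite('pics/s3c.png',o)
E
```

```text
clock: 5.55
eef_pos: [562.8, 224.8, 221.0]
eef_rot: [-3.141, 0.001, 1.791]
wrist_force: [-0.0, 0.5, -3.0]
finger_gap: 15.9
5.55 15.937435021136002 [-0.0428658   0.53755176 -3.02344461]
```

View pics/s3c.png

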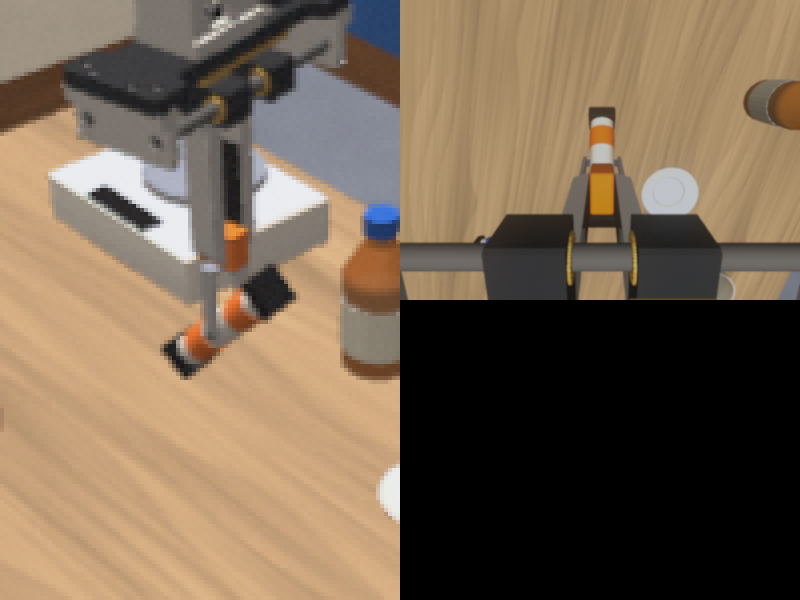

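The side view shows the image-left end (175,355) low. That is the end toward +y, and the wrist view agrees, with the far end at (602,113) low. So the heavy end is on tool +x, and tool +x has to point at the foot (yaw≈0.218).

```bash
python3 -m pendant '[{"claw":0.005,"delta_pos":[-0.01,-0.004,-0.005],"rotation":[0,0,0.05]},{"claw":0.005,"delta_pos":[-0.04,-0.013,-0.01],"rotation":[0,0,0.18]},{"claw":0.005,"delta_pos":[-0.08,-0.026,-0.02],"rotation":[0,0,0.33]},{"claw":0.005,"delta_pos":[-0.125,-0.04,-0.02],"rotation":[0,0,0.48]},{"claw":0.005,"delta_pos":[-0.17,-0.055,-0.02],"rotation":[0,0,0.63]},{"claw":0.005,"delta_pos":[-0.215,-0.07,-0.02],"rotation":[0,0,0.78]},{"claw":0.005,"delta_pos":[-0.26,-0.084,-0.02],"rotation":[0,0,0.93]},{"claw":0.005,"delta_pos":[-0.305,-0.098,-0.02],"rotation":[0,0,1.08]},{"claw":0.005,"delta_pos":[-0.345,-0.111,-0.02],"rotation":[0,0,1.23]},{"claw":0.005,"delta_pos":[-0.38,-0.122,-0.02],"rotation":[0,0,1.38]}]'; python3 - <<'E'
from h import *
go([522.4,-210.7,241],.218)
E
```

```text
clock: 6.9
eef_pos: [526.1, -174.7, 241.4]
eef_rot: [3.141, 0.001, 0.403]
wrist_force: [1.0, 0.4, -2.7]
finger_gap: 15.6
delta [-0.0175  0.0317  0.0005] rot [0.0005 0.0012 0.1852]
```

```bash
python3 -m pendant '[{"claw":0.005,"delta_pos":[-0.008,0.014,0],"rotation":[0,0,0.09]},{"claw":0.005,"delta_pos":[-0.014,0.026,0],"rotation":[0,0,0.16]},{"claw":0.005,"delta_pos":[-0.0175,0.0317,0],"rotation":[0,0,0.185]},{"claw":0.005,"delta_pos":[-0.0175,0.0317,0],"rotation":[0,0,0.185]},{"claw":0.005,"delta_pos":[-0.0175,0.0317,0],"rotation":[0,0,0.185]}]'; python3 - <<'E'
from h import *
rs=rest(522.4,-210.7,-2.923)
s,w=shot('wrist','w4');print(s['eef_pos'],s['eef_rot'])
cv2.imwrite('pics/w4d.png',draw(w,rs,cam('wrist',s),(0,0,560,420),1.42))
s,t=shot('top','t4');s,d=shot('side','s4')
o=np.zeros((600,800,3),np.uint8)
a=draw(d,rs,cam('side'),(310,150,410,300),4);o[:,:400]=a
a=draw(t,rs,cam('top'),(310,130,410,230),4,alpha=1.8);o[:400,400:]=a
cv2.imwrite('pics/s4d.png',o)
E
```

```text
clock: 7.52
eef_pos: [522.4, -210.3, 241.5]
eef_rot: [3.141, 0.001, 0.219]
wrist_force: [-0.2, -0.8, -2.1]
finger_gap: 15.5
[ 522.42337311 -210.27083009  241.5311618 ] [3.14104321e+00 1.08368504e-03 2.19172567e-01]
```

View pics/w4d.png

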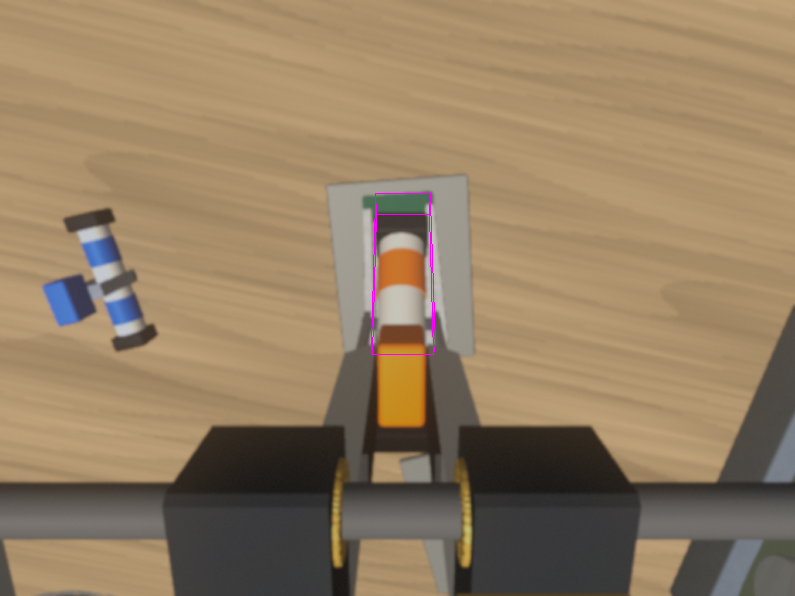

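View pics/s4d.png

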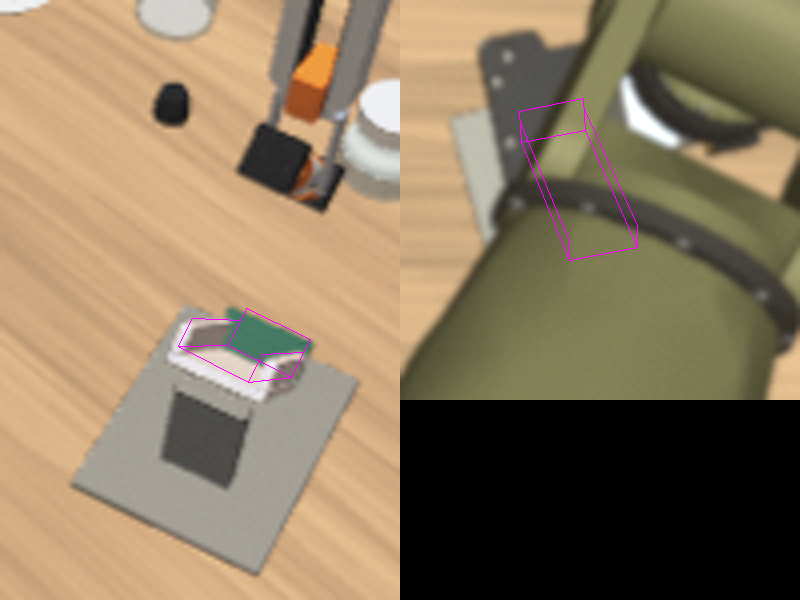

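The wrist view shows the float above the trough with its low end at the foot. However, the plate edges, (327,184)-(467,176) and (467,176)-(475,355), are turned about 3.5° from my model, so I'm measuring the yaw more precisely.

```bash
python3 - <<'E'
from h import *
s=manip.read_state();c=cam('wrist',s)
f=1.42;A=[ray((u/f-.35,v/f-.35),4,c)[:2] for u,v in((327,184),(467,176),(475,355),(345,350))]
ang=lambda a,b:np.arctan2(*(b-a)[::-1])
print('plate',np.round(A,1),'front edge',ang(A[0],A[1])+np.pi/2,'right',ang(A[2],A[1]),'left',ang(A[3],A[0]),np.linalg.norm(A[1]-A[0]))
G=[ray((u/f-.35,v/f-.35),33,c)[:2] for u,v in((363,197),(433,193))];print('green',np.round(G,1),ang(*G)+np.pi/2,np.linalg.norm(G[1]-G[0]),(G[0]+G[1])/2)
t=cam('top');T=cv2.imread('pics/top0.png')
k=3.46;B=[ray((310+u/k-.5,140+v/k-.5),4,t)[:2] for u,v in((44,68),(188,30),(245,228),(99,267))]
print('top plate',np.round(B,1),ang(B[0],B[1])+np.pi/2,ang(B[2],B[1]),ang(B[3],B[0]),np.linalg.norm(B[1]-B[0]),np.linalg.norm(B[2]-B[1]),sum(B)/4)
for ry in(-2.923,-2.88,-2.86):
  for n,b,al,im,cc in(('t',(320,140,390,220),1.8,T,t),):
    cv2.imwrite(f'pics/{n}_{-ry}.png',draw(im,rest(522.4,-210.7,ry),cc,b,5,alpha=al))
r=np.hstack([cv2.imread(f'pics/t_{y}.png')[:,:265] for y in(2.923,2.88,2.86)]);cv2.imwrite('pics/tt.png',r)
E
```

```text
plate [[ 560.4 -142.6]
 [ 589.7 -246.4]
 [ 448.7 -289.7]
 [ 429.4 -182.1]] front edge 0.27520713775501027 right 0.297614686394991 left 0.2927928766055389 107.89240402736903
green [[ 559.5 -173.2]
 [ 573.3 -221.8]] 0.27560838844332114 50.552970992278404 [ 566.39808988 -197.475946  ]
top plate [[ 563.  -142.4]
 [ 592.8 -245.4]
 [ 451.2 -287.9]
 [ 421.  -184. ]] 0.28207802329103915 0.2916981186513654 0.2851327735148856 107.26175844941089 147.86146884328775 [ 507.02093576 -214.9056693 ]
```

View pics/tt.png

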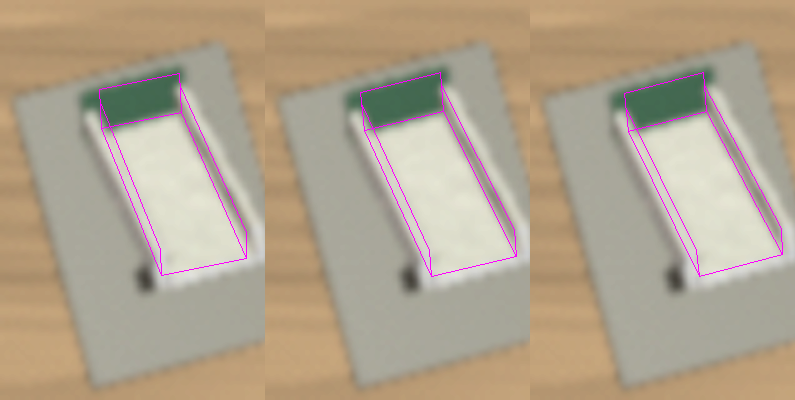

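Plate and green edges in both cameras give a foot direction of 0.285 rad, so rest yaw is -2.857, and the third overlay fits. Turning by -0.066, lowering 45 mm and looking again.

```bash
python3 -m pendant '[{"claw":0.005,"delta_pos":[0,0,0.015],"rotation":[0,0,-0.03]},{"claw":0.005,"delta_pos":[0,0,0.035],"rotation":[0,0,-0.066]},{"claw":0.005,"delta_pos":[0,0,0.045],"rotation":[0,0,-0.066]},{"claw":0.005,"delta_pos":[0,0,0.045],"rotation":[0,0,-0.066]},{"claw":0.005,"delta_pos":[0,0,0.045],"rotation":[0,0,-0.066]}]'; python3 - <<'E'
from h import *
rs=rest(522,-210.7,-2.857)
s,w=shot('wrist','w5');print(s['eef_pos'],s['eef_rot'])
cv2.imwrite('pics/w5d.png',draw(w,[],cam('wrist',s),(200,80,360,310),2.6))
s5,d=shot('side','s5')
o=np.zeros((598,800,3),np.uint8)
a=draw(w,rs,cam('wrist',s),(200,80,360,310),2.6);o[:,:a.shape[1]]=a
a=draw(d,rs,cam('side'),(320,180,400,290),4.8);o[:a.shape[0],416:]=a
cv2.imwrite('pics/s5d.png',o)
E
```

```text
clock: 8.3
eef_pos: [522.7, -210.4, 197.1]
eef_rot: [3.14, 0.0, 0.285]
wrist_force: [-0.1, -0.4, -2.4]
finger_gap: 15.6
[ 522.71805142 -210.42548906  197.12019701] [3.14037840e+00 3.92299212e-04 2.84911456e-01]
```

View pics/w5d.png

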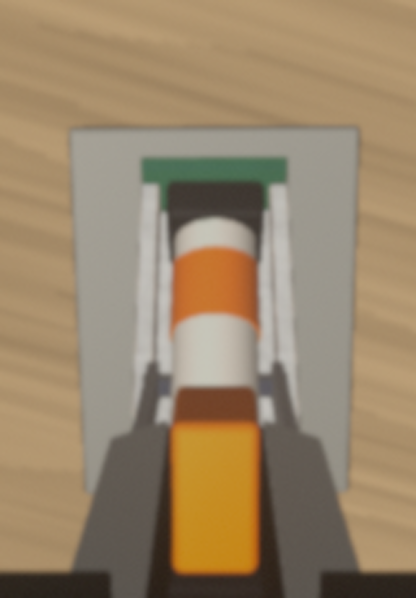

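View pics/s5d.png

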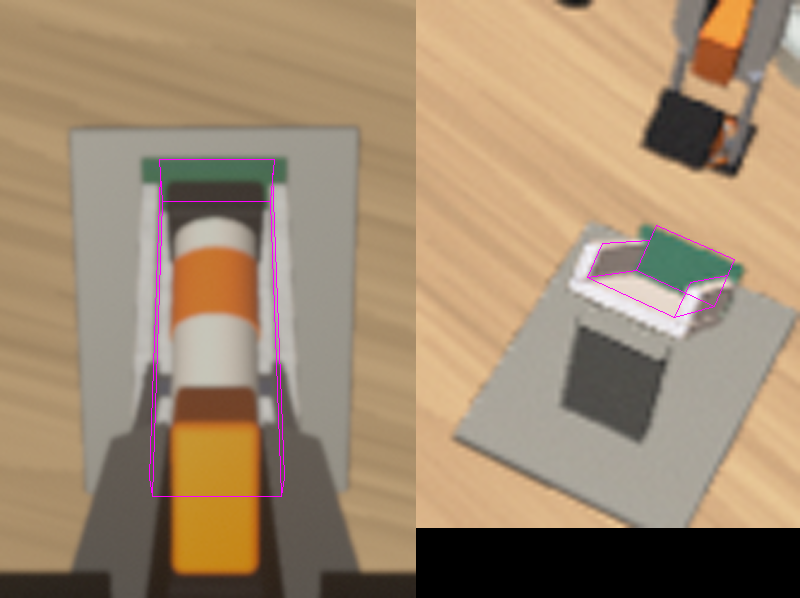

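Yaw and lateral alignment now agree: foot plate 142–288 and float block 165–265 share a centre at 215 in the crop. Descending 3 mm up-slope of the estimate, then approaching slowly while reading force.

```bash
python3 -m pendant '[{"claw":0.005,"delta_pos":[-0.001,0,0.01],"rotation":[0,0,0]},{"claw":0.005,"delta_pos":[-0.003,0,0.025],"rotation":[0,0,0]},{"claw":0.005,"delta_pos":[-0.003,0,0.04],"rotation":[0,0,0]},{"claw":0.005,"delta_pos":[-0.003,0,0.055],"rotation":[0,0,0]},{"claw":0.005,"delta_pos":[-0.003,0,0.065],"rotation":[0,0,0]},{"claw":0.005,"delta_pos":[-0.003,0,0.072],"rotation":[0,0,0]},{"claw":0.005,"delta_pos":[-0.003,0,0.072],"rotation":[0,0,0]}]'; python3 - <<'E'
from h import *
rs=rest(521,-211,-2.857)
s,w=shot('wrist','w6');print(s['eef_pos'],s['wrist_force'],s['moment'])
s5,d=shot('side','s6')
o=np.zeros((598,800,3),np.uint8)
a=draw(w,[],cam('wrist',s),(200,80,360,310),2.6);o[:,:a.shape[1]]=a
a=draw(d,[],cam('side'),(320,180,400,290),4.8);o[:a.shape[0],416:]=a
cv2.imwrite('pics/s6d.png',o)
E
```

```text
clock: 9.28
eef_pos: [519.7, -211.3, 124.8]
eef_rot: [3.141, 0.001, 0.285]
wrist_force: [0.2, 1.2, -2.4]
finger_gap: 16.0
[ 519.74196326 -211.31594355  124.79294887] [ 0.21014191  1.22760017 -2.39623145] [-0.01804304  0.15997122  0.00042224]
```

View pics/s6d.png

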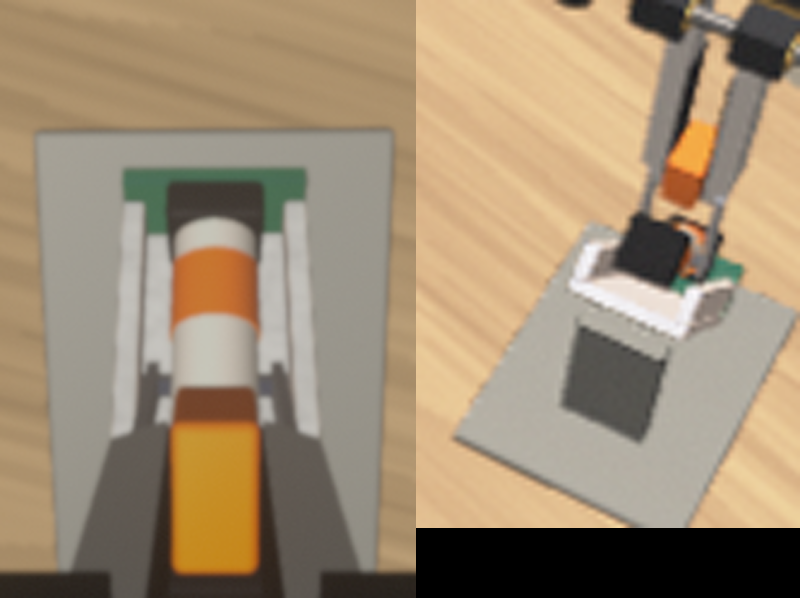

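The float is centred between the walls and its low end is just above the foot. Continuing in small steps.

```bash
python3 -m pendant '[{"claw":0.005,"delta_pos":[0,0,0.002],"rotation":[0,0,0]},{"claw":0.005,"delta_pos":[0,0,0.004],"rotation":[0,0,0]},{"claw":0.005,"delta_pos":[0,0,0.006],"rotation":[0,0,0]},{"claw":0.005,"delta_pos":[0,0,0.006],"rotation":[0,0,0]}]';python3 -m pendant '[{"claw":0.005,"delta_pos":[0,0,0.001],"rotation":[0,0,0]},{"claw":0.005,"delta_pos":[0,0,0.002],"rotation":[0,0,0]},{"claw":0.005,"delta_pos":[0,0,0.002],"rotation":[0,0,0]}]'
```

```text
clock: 9.88
eef_pos: [520.0, -211.5, 119.4]
eef_rot: [3.14, 0.0, 0.285]
wrist_force: [1.4, 0.6, -2.3]
finger_gap: 15.7
clock: 10.25
eef_pos: [519.9, -211.4, 117.3]
eef_rot: [3.14, 0.0, 0.285]
wrist_force: [-0.1, -0.3, -1.2]
finger_gap: 15.9
```

```bash
python3 -m pendant '[{"claw":0.005,"delta_pos":[0,0,0.001],"rotation":[0,0,0]},{"claw":0.005,"delta_pos":[0,0,0.0015],"rotation":[0,0,0]},{"claw":0.005,"delta_pos":[0,0,0.0015],"rotation":[0,0,0]}]';python3 -m pendant '[{"claw":0.005,"delta_pos":[0,0,0.001],"rotation":[0,0,0]},{"claw":0.005,"delta_pos":[0,0,0.0015],"rotation":[0,0,0]},{"claw":0.005,"delta_pos":[0,0,0.0015],"rotation":[0,0,0]}]'
python3 - <<'E'
from h import *
s,w=shot('wrist','w7');print(s['eef_pos'],s['wrist_force'],s['moment'])
s5,d=shot('side','s7')
o=np.zeros((598,800,3),np.uint8)
a=draw(w,[],cam('wrist',s),(200,80,360,310),2.6);o[:,:a.shape[1]]=a
a=draw(d,[],cam('side'),(320,180,400,290),4.8);o[:a.shape[0],416:]=a
cv2.imwrite('pics/s7d.png',o)
E
```

```text
clock: 10.62
eef_pos: [519.9, -211.4, 115.8]
eef_rot: [3.14, 0.0, 0.285]
wrist_force: [-0.4, 0.2, -2.2]
finger_gap: 16.2
clock: 11.0
eef_pos: [519.9, -211.6, 114.5]
eef_rot: [3.14, 0.0, 0.285]
wrist_force: [-3.0, -2.2, 2.7]
finger_gap: 15.7
[ 519.86954177 -211.58376952  114.53745878] [-3.00052779 -2.24016865  2.6974442 ] [-0.19392935  0.73247317  0.00463724]
```

View pics/s7d.png

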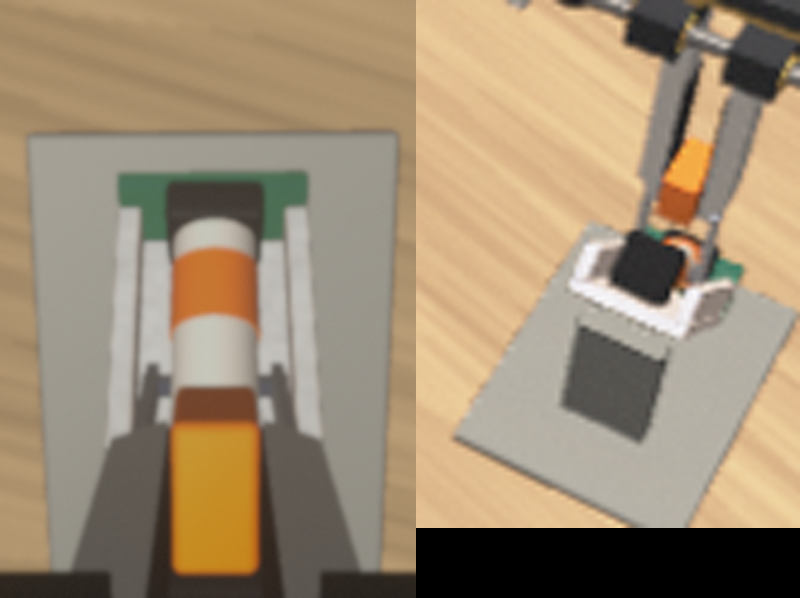

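Contact: the force is up-slope plus upward, so the end is touching the foot plate first. Easing down along the plate, up-slope and down together, until the floor also takes load.

```bash
python3 -m pendant '[{"claw":0.005,"delta_pos":[-0.001,0,0.0005],"rotation":[0,0,0]},{"claw":0.005,"delta_pos":[-0.0015,0,0.001],"rotation":[0,0,0]},{"claw":0.005,"delta_pos":[-0.0015,0,0.001],"rotation":[0,0,0]}]'; python3 -m pendant '[{"claw":0.005,"delta_pos":[-0.0005,0,0.0005],"rotation":[0,0,0]},{"claw":0.005,"delta_pos":[-0.001,0,0.001],"rotation":[0,0,0]},{"claw":0.005,"delta_pos":[-0.001,0,0.001],"rotation":[0,0,0]}]'
```

```text
clock: 11.48
eef_pos: [518.4, -212.0, 113.3]
eef_rot: [3.14, 0.0, 0.285]
wrist_force: [-0.5, -1.2, -1.1]
finger_gap: 15.7
clock: 11.85
eef_pos: [518.1, -212.1, 113.2]
eef_rot: [3.139, -0.002, 0.285]
wrist_force: [0.1, 1.7, 7.3]
finger_gap: 15.4
```

Force is now vertical only (+10 N against the free hang) at TCP z=113, the height predicted for a full seat. Releasing.

```bash
python3 -m pendant '[{"claw":0.02,"delta_pos":[0,0,0],"rotation":[0,0,0]},{"claw":0.03,"delta_pos":[0,0,0],"rotation":[0,0,0]},{"claw":0.045,"delta_pos":[0,0,0],"rotation":[0,0,0]},{"claw":0.045,"delta_pos":[0,0,0],"rotation":[0,0,0]},{"claw":0.045,"delta_pos":[0,0,0],"rotation":[0,0,0]}]'; python3 - <<'E'
from h import *
s,w=shot('wrist','w8');print(s['finger_gap'],s['wrist_force'])
s5,d=shot('side','s8')
o=np.zeros((598,800,3),np.uint8)
a=draw(w,[],cam('wrist',s),(200,80,360,310),2.6);o[:,:a.shape[1]]=a
a=draw(d,[],cam('side'),(320,180,400,290),4.8);o[:a.shape[0],416:]=a
cv2.imwrite('pics/s8d.png',o)
E
```

```text
clock: 12.48
eef_pos: [518.1, -212.1, 113.1]
eef_rot: [3.139, -0.002, 0.285]
wrist_force: [0.7, 0.3, -0.2]
finger_gap: 45.2
45.213858212693005 [ 0.70495025  0.25270392 -0.24469878]
```

View pics/s8d.png

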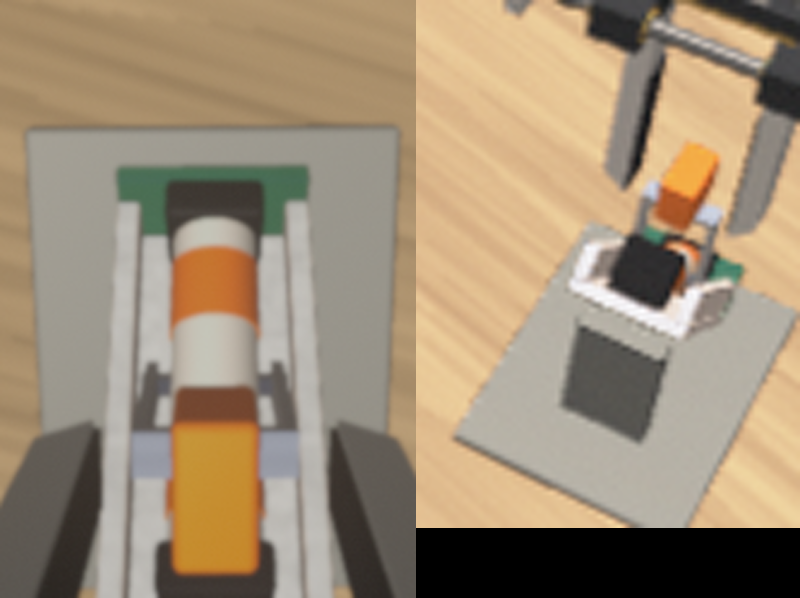

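The float stays seated, the loop is upright, and the fingers are clear on both sides. Retreating upward, then toward the robot for a clear view.

```bash
python3 -m pendant '[{"claw":0.05,"delta_pos":[0,0,-0.01],"rotation":[0,0,0]},{"claw":0.05,"delta_pos":[0,0,-0.04],"rotation":[0,0,0]},{"claw":0.05,"delta_pos":[0,0,-0.08],"rotation":[0,0,0]},{"claw":0.05,"delta_pos":[0,0,-0.12],"rotation":[0,0,0]},{"claw":0.05,"delta_pos":[0,0,-0.15],"rotation":[0,0,0]},{"claw":0.05,"delta_pos":[-0.04,0,-0.15],"rotation":[0,0,0]},{"claw":0.05,"delta_pos":[-0.08,0,-0.15],"rotation":[0,0,0]},{"claw":0.05,"delta_pos":[-0.10,0,-0.15],"rotation":[0,0,0]},{"claw":0.05,"delta_pos":[-0.10,0,-0.15],"rotation":[0,0,0]}]'; python3 - <<'E'
from h import *
s,w=shot('wrist','w9');print(s['clock'],s['finger_gap'],s['wrist_force'])
s5,d=shot('side','s9')
o=np.zeros((598,800,3),np.uint8)
a=cv2.resize(w,(416,312));o[:312,:416]=a
a=draw(d,[],cam('side'),(320,180,400,290),4.8);o[:a.shape[0],416:]=a
a=cv2.resize(d[90:250,200:420],(393,286));o[312:,:393]=a
cv2.imwrite('pics/s9d.png',o)
E
```

```text
clock: 13.7
eef_pos: [421.5, -240.3, 263.7]
eef_rot: [3.138, -0.002, 0.284]
wrist_force: [-0.5, 0.1, -1.3]
finger_gap: 50.1
13.7 50.06097055045832 [-0.46387297  0.12747172 -1.28141398]
```

View pics/s9d.png

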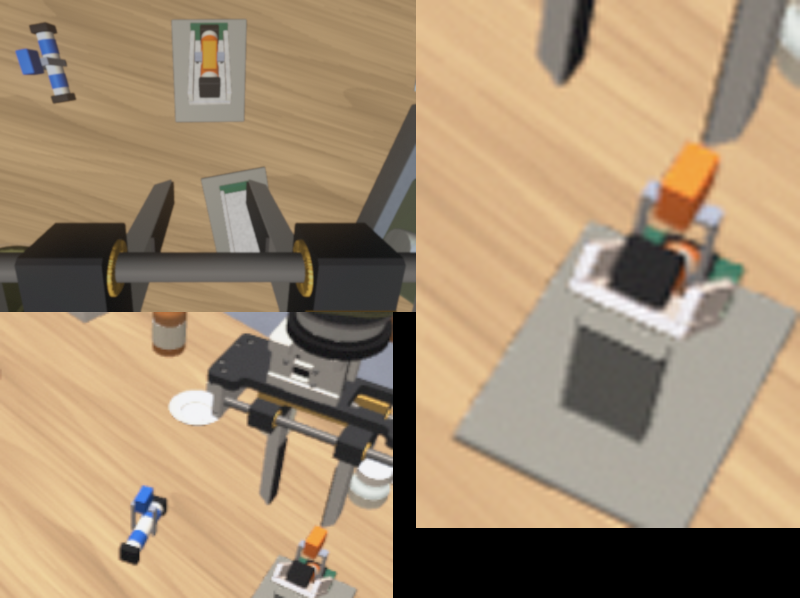

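```bash
python3 - <<'E'
from h import *
s=manip.read_state();w=cv2.imread('pics/w9.png');c=cam('wrist',s)
M=R.from_euler('z',-2.857).as_matrix()
n=np.array([-.7071,0,.7071]);a=np.array([.7071,0,.7071])
L=[np.array([e*55*a+q*13*np.array([0,1,0])+r*13*n for q,r in((1,1),(-1,1),(-1,-1),(1,-1),(1,1))]+np.array([0,0,64]))@M.T+[519,-211.6,0] for e in(-1,1)]
o=np.hstack([draw(w,x,c,(220,10,345,170),3.2) for x in([],L)]);cv2.imwrite('pics/w9z.png',o)
E
```

```text
(no output)
```

View pics/w9z.png

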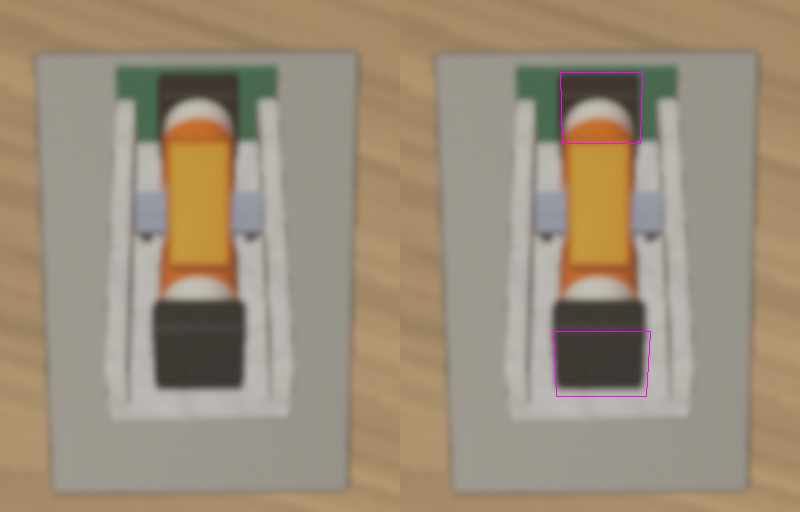

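The close-up shows the low block against the green plate. Its lower edge lies on the plate/floor junction at row 141, and it is centred between the walls. The blue float is untouched. Handing in.

```bash
python3 - <<'E'
from cell import manip
print(manip.sign_off(), manip.read_state()['clock'])
E
```

```text
the job is handed in; nothing more can be done
the job is handed in; nothing more can be done
```

The orange float is in the left-hand sloping rest with its heavy end at the bottom, against the green foot plate. I released it, backed the arm well clear, and handed the job in at about 14 s. I did not get a verdict back.

- **Pick-up:** The first grip was too low. The jaws closed on the tops of the loop's legs at 33.5 mm, so I opened, rose 9 mm and gripped the block at about 15.6 mm.
- **Heavy end:** Hanging free, the float dropped its robot-left (+y) end. The side and wrist pictures agreed.
- **Placing:** My first estimate of the rest's angle was about 4° off. I corrected it from the plate and foot edges before lowering. The float touched the foot plate first, with light force, so I eased it up-slope and down until it was on the floor of the trough too. That was at the height predicted for a full seat, with about 10 N of contact force.
- **Last checks:** After release the low block still meets the foot plate and sits centred between the walls, with the loop upright. The model overlay matched at the foot. At the top end it was about 8 pixels off in the enlarged crop, about 2–3 mm and roughly the calibration error.
- **Blue float:** I never touched it, and it stands where it was in the pictures.

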